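# Load the centrifuge rotor in balance

## Robot

A 6-joint arm with a two-finger parallel gripper is mounted at the origin on a cart in front of the work surface, level with it; the furniture and walls round the work are solid. World frame = base frame: x ahead of the robot, y to its left, z up, the work surface at z = 0. Lengths are in m, angles in rad, forces in N, time in s.
With the tool pointing down it reaches from about 0.35 to 0.775 m from the base axis. Payload 7.3 kg.
Tool frame: the origin (TCP) lies on the front face of the gripper's body, between the roots of the fingers; the fingertips stand 66 mm ahead of it and the grasp point (between the pads) lies 47 mm ahead of it; z points along the fingers, y is the direction in which the jaws open and shut (so a half turn about z gives the same grasp; the last joint's range is limited). The gripper opens to 92 mm and grips with 3 to 60 N. Pads are 19 mm wide; open, the fingers measure 130 mm over their backs; the gripper's body (75 mm by 190 mm) begins 47 mm behind the grasp point.
Start: joints at [0.994, 0.342, 1.524, -0, 1.275, -0.146], TCP at [0.219, 0.477, 0.292] pointing down, gripper open.
Joint ranges: [-2.53, 2.53], [-0.77, 2.02], [0.04, 2.7], [-1, 4.14], [0.28, 2.66], [-3.11, 3.11]. Speed limits (rad/s): [2.57, 2.57, 3.14, 3.14, 3.14, 3.14].

## Interface

Orientations are given as [roll, pitch, yaw] about the fixed x, y, z axes, in that order (R = Rz(yaw) Ry(pitch) Rx(roll)).
In Python, from cell import observe, read_camera, hand_in, search_frame, tip_of gives the robot as it stands. The module is installed in compiled form; this text tells all that it offers.
- The arm moves only by the tool apply_moves, never from a script. Its argument "motion" is a list of rows, each an object with "offset": the shift along the tool's x, y, z in mm, a list of three; "rotation": the turn, a rotation vector about the tool's x, y, z in rad, a list of three. In form: [{"offset": [x, y, z], "rotation": [rx, ry, rz]}, ...]. A call has 1 to 12 rows; each row shifts and turns the pose as measured when the row begins, along the tool's axes as they then stand; what a row does not reach is not made up. A row lasts 1/12 s, in which the tool goes at most 41.7 mm and 7.16 degrees, less where a joint would pass 70% of its speed; a pose out of reach is approached as far as the arm can. A call with a gripper value outside its range is refused whole. "grip" is the closure, from 0 (fully open) to 1 (shut), set as the call begins (left out, the last holds). The fingers move at their own pace and stop on an object; "grip_force" is the grip in N (left out, the last holds). Time passes only in rows, so rows that do not move let the fingers close. It gives the time, the measured TCP pose, the force and the opening at its end, in the units of the state.
- observe(): the state, without advancing time (a new reading comes with each control period).
- read_camera(name): name is "side" or "top" or "wrist"; returns a dict with "img" (480x640x3 uint8, red, green, blue), "camera_matrix" (3x3 intrinsics, pixels), "R" (3x3) and "t" (3): a world point X has camera coordinates R X + t; the wrist camera has in their place "tool_from_camera" (4x4, takes a point from camera to tool coordinates, whose origin is the TCP and whose axes are the flange's). Camera axes: x right, y down, z forward; pixel columns grow to the right and rows downward; lengths in m; the calibration is good to about 2 mm. A picture is of the moment at which its call begins: read the wrist's pose just before it. There is no depth.
- hand_in(): hands the job in, once; it reports no verdict.
Trained networks look in a picture, given as the dict that the camera call returned (one of the last four; its "shot" number tells which), for a name from the list of things; names that differ only in an ending like _2 or _b are one class to them, and where a whole thing is asked for, a point or a joint stands for the part that bears it (a point fixed in the world has none). Each returns a list of dicts, best first, with "score" (0 to 1); they miss things now and then, are a little off and sometimes report something else, mostly with a low value. They report only what shows in the picture. A call takes as long as a camera call. They do not tell look-alikes from the thing itself.
- search_frame(query, picture): "location" ([x, y, z] in m, in world coordinates, good to about 4 mm: the middle of the surface that is visible of it).
- tip_of(query, picture): "location" ([x, y, z] in m, in world coordinates, good to about 4 mm: a listed point, or the origin of a listed thing).
The state is a dict: "time": time; "qpos": joint angles; "qvel": joint speeds; "joint_efforts": joint torques, N m; "tool_pos": TCP position; "tool_rot": TCP orientation; "contact_force": force on the tool from outside, world axes, zero at the start; "torque": the same for the moment, N m; "opening": finger opening in m.
Only numpy, scipy, OpenCV 4.12 (cv2) and the standard library are available. Lean on these libraries where they do the work, as an engineer would, in place of code of your own. Each camera call takes 0.05 s, during which the arm holds its last target.

## Task

Finish loading the six-place rotor standing on the worktop so that it will run in balance: stand the green-capped sample in the free place between the blue and the orange sample, and put each balance tube (the ones with a white dot on the cap) in the place directly across the hub from the sample with the same cap colour. Every tube must be let go upright and right down in its sleeve; leave the two samples already loaded in their places and do not knock the timer or the brown bottle behind.

Things in the scene. Friction and masses are not known exactly. Their poses are not given: they have to be found in the camera images.
- rotor: fixed grey rotor head, 205 mm wide: six upright steel sleeves round a hub (nut 41 mm wide, 90 mm high). Origin: on its axis at worktop height, z up. Sleeve centres 80 mm from the axis at 0, 60, .. 300 deg from its x axis. Sleeve: 35 mm wide inside, wall 3 mm, rim 85 and floor 16 mm above the worktop; a seated tube has its origin at 16 mm, its cap top at 131 mm, 3 mm play all round
- rack: fixed white tube rack, 246 x 66 mm, 64 mm high, one row of four square 34 mm holes along its x axis at -90, -30, 30 and 90 mm. Origin: centre of its underside, on the worktop; z up. Tubes stand on its floor, 10 mm above the worktop
- blue_sample: conical 50 ml tube, off-white body, plain dark blue cap and ring. 115 mm tall: flat tip 11 mm wide, over 16 mm widening to the 29 mm body; cap 34 mm wide, top 13 mm; 60 g. Origin: centre of the lower tip; z up the tube. Seated in the rotor at the start
- orange_sample: conical 50 ml tube, off-white body, plain orange cap and ring. 115 mm tall: flat tip 11 mm wide, over 16 mm widening to the 29 mm body; cap 34 mm wide, top 13 mm; 60 g. Origin: centre of the lower tip; z up the tube. Seated in the rotor at the start, 120 deg round from the blue sample, one empty sleeve between them
- green_sample: conical 50 ml tube, off-white body, plain green cap and ring. 115 mm tall: flat tip 11 mm wide, over 16 mm widening to the 29 mm body; cap 34 mm wide, top 13 mm; 60 g. Origin: centre of the lower tip; z up the tube. At the start upright in one of the rack's holes (any), cap top 125 mm above the worktop
- green_balance: conical 50 ml tube, off-white body, green cap and ring, white 19 mm dot on the cap. 115 mm tall: flat tip 11 mm wide, over 16 mm widening to the 29 mm body; cap 34 mm wide, top 13 mm; 60 g. Origin: centre of the lower tip; z up the tube. At the start upright in one of the rack's holes (any), cap top 125 mm above the worktop
- blue_balance: conical 50 ml tube, off-white body, dark blue cap and ring, white 19 mm dot on the cap. 115 mm tall: flat tip 11 mm wide, over 16 mm widening to the 29 mm body; cap 34 mm wide, top 13 mm; 60 g. Origin: centre of the lower tip; z up the tube. At the start upright in one of the rack's holes (any), cap top 125 mm above the worktop
- orange_balance: conical 50 ml tube, off-white body, orange cap and ring, white 19 mm dot on the cap. 115 mm tall: flat tip 11 mm wide, over 16 mm widening to the 29 mm body; cap 34 mm wide, top 13 mm; 60 g. Origin: centre of the lower tip; z up the tube. At the start upright in one of the rack's holes (any), cap top 125 mm above the worktop
- timer: white bench timer lying on its back, 62 x 66 x 23 mm, behind the work; a bystander. Origin: centre of its underside
- brown_bottle: brown dropper bottle with a black top, 37 mm wide, 88 mm tall, behind the work; a bystander. Origin: centre of its underside
There are look-alikes about, which are no part of the job. Leave any pink or yellow look-alike of the orange_balance alone.

How it is judged:
At the end, for the whole second after the job is handed in: All six tubes rest upright (0.2 rad) in sleeves: tips under 8 mm above the sleeve floors, 66 to 94 mm from the rotor axis. Green sample next to blue and orange samples (under 100 mm from each); each balance tube opposite the sample of its colour (over 147 mm apart) (z of green_sample in the frame of rotor between 0.01 and 0.024 m and horizontal distance between green_sample and rotor between 0.066 and 0.094 m and angle between each of green_sample, green_balance, blue_balance, orange_balance, blue_sample, orange_sample's own z axis and vertical below 0.2 rad and linear speed of each of green_sample, green_balance, blue_balance, orange_balance, blue_sample, orange_sample below 0.02 m/s and z of green_balance in the frame of rotor between 0.01 and 0.024 m and horizontal distance between green_balance and rotor between 0.066 and 0.094 m and z of blue_balance in the frame of rotor between 0.01 and 0.024 m and horizontal distance between blue_balance and rotor between 0.066 and 0.094 m and z of orange_balance in the frame of rotor between 0.01 and 0.024 m and horizontal distance between orange_balance and rotor between 0.066 and 0.094 m and z of blue_sample in the frame of rotor between 0.01 and 0.024 m and horizontal distance between blue_sample and rotor between 0.066 and 0.094 m and z of orange_sample in the frame of rotor between 0.01 and 0.024 m and horizontal distance between orange_sample and rotor between 0.066 and 0.094 m and horizontal distance between green_sample and green_balance above 0.147 m and horizontal distance between blue_sample and blue_balance above 0.147 m and horizontal distance between orange_sample and orange_balance above 0.147 m and horizontal distance between green_sample and blue_sample below 0.1 m and horizontal distance between green_sample and orange_sample below 0.1 m); the robot touches nothing.
It fails at once if a sample that was already loaded is taken out of or displaced from its sleeve (distance of any of blue_sample, orange_sample from where it was at the start of the episode above 0.025 m).
It fails at once if the timer or the brown bottle is knocked away or over (distance of any of timer, brown_bottle from where it was at the start of the episode above 0.03 m or angle between brown_bottle's own z axis and vertical above 0.5 rad).
It also fails if it takes over 96 s, if anything falls off the work surface, if the arm or the gripper's body presses on something with over 40 N, if the wrist force passes 120 N, or if a joint passes its speed limit or range.

## Working session

There is one attempt and no reset: what is moved stays moved. The work goes in short steps, Python scripts to look and compute and a tool call to move; the robot and the scene stay as the last step left them, time stands still between calls to the robot, and variables do not carry over. Pictures are saved under pics/ and viewed, and the job is handed in when it is done.

Besides the shell and the picture viewer there is one more tool, called after ">>>" as name(argument=value, ...), one argument or row to a line, values as JSON. apply_moves: Moves the arm, as the interface text tells. Its arguments: {"type":"object","properties":{"motion":{"type":"array"},"grip":{"type":"number"},"grip_force":{"type":"number"}},"required":["motion"]}

```bash
mkdir -p pics; python3 - <<'E'
from cell import *
import cv2
s=observe();print({k:s[k] for k in('time','tool_pos','tool_rot','opening','qpos')})
for n in('top','side','wrist'):
    p=read_camera(n);cv2.imwrite(f'pics/{n}0.png',p['img'][:,:,::-1])
    if n!='wrist':print(n,p['camera_matrix'],p['R'],p['t'])
    else:print(p['camera_matrix'],p['tool_from_camera'])
    for q in['rotor','rack','green_sample','green_balance','blue_balance','orange_balance','blue_sample','orange_sample','timer','brown_bottle']:
        print(n,q,[(r['location'],round(r['score'],2)) for r in tip_of(q,p)][:6])
E
```

```text
{'time': 0.0, 'tool_pos': array([0.21904267, 0.47678684, 0.29154959]), 'tool_rot': array([-3.14008042e+00, -2.28422739e-04,  2.71080175e+00]), 'opening': 0.09189406674773841, 'qpos': array([ 9.94010471e-01,  3.42716363e-01,  1.52501299e+00,  6.26974335e-06,
        1.27539267e+00, -1.45996952e-01])}
top [[481.63490398   0.         315.21547439]
 [  0.         481.63490398 243.87796167]
 [  0.           0.           1.        ]] [[ 0.00780277 -0.99991996 -0.00995928]
 [-0.99868361 -0.00728742 -0.05077343]
 [ 0.05069679  0.01034234 -0.99866054]] [-0.09593983  0.60560249  0.88212263]
top rotor [([0.5307, -0.2537, -0.0007], 0.93)]
top rack [([0.542, 0.0443, 0.0014], 0.62), ([0.594, -0.3007, 0.013], 0.21)]
top green_sample [([0.5697, 0.0472, 0.0086], 0.88)]
top green_balance [([0.5135, 0.0421, 0.0103], 0.61)]
top blue_balance [([0.4507, 0.0402, 0.0104], 0.9)]
top orange_balance [([0.5109, 0.0403, 0.0101], 0.82), ([0.5212, 0.1532, 0.0018], 0.78), ([0.5571, -0.0572, 0.0012], 0.77), ([0.6039, 0.1413, -0.0009], 0.76), ([0.4755, -0.0607, -0.0046], 0.74)]
top blue_sample [([0.4658, -0.2927, 0.0
[... 1077 characters left out ...]
]
side timer [([0.7352, -0.1113, -0.0024], 0.61)]
side brown_bottle [([0.7515, -0.0011, 0.0015], 0.68)]
[[354.33080424   0.         314.91891116]
 [  0.         354.33080424 239.86356782]
 [  0.           0.           1.        ]] [[ 2.73408824e-04 -9.67135930e-01 -2.54259745e-01  6.67897079e-02]
 [ 9.99999961e-01  2.78292982e-04  1.67610924e-05 -1.06175176e-03]
 [ 5.45484477e-05 -2.54259739e-01  9.67135969e-01 -9.18808972e-02]
 [ 0.00000000e+00  0.00000000e+00  0.00000000e+00  1.00000000e+00]]
wrist rotor []
wrist rack []
wrist green_sample []
wrist green_balance []
wrist blue_balance []
wrist orange_balance []
wrist blue_sample []
wrist orange_sample []
wrist timer []
wrist brown_bottle []
```

View pics/top0.png

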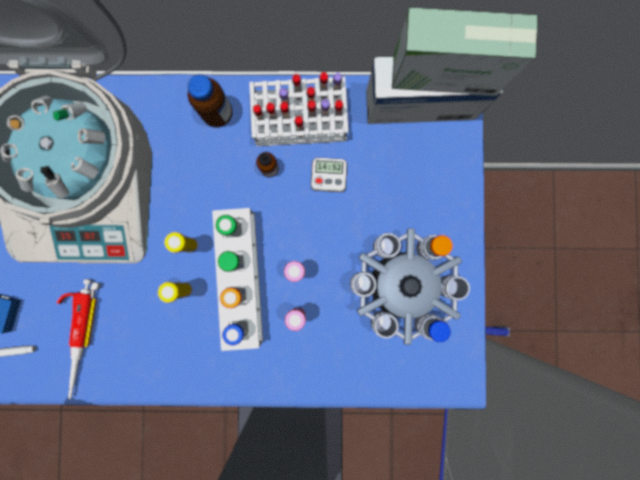

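View pics/side0.png

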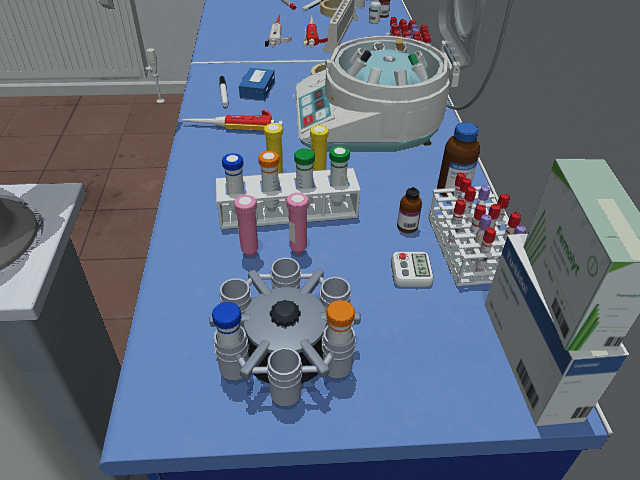

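```bash
cat > h.py <<'E'
import numpy as np,cv2
def ray(p,uv,z):
    K,R,t=p['camera_matrix'],np.array(p['R']),np.array(p['t'])
    d=R.T@np.linalg.inv(K)@np.array([*uv,1.]);c=-R.T@t
    return c+d*(z-c[2])/d[2]
def px(p,X):
    c=np.array(p['R'])@np.array(X)+p['t'];u=p['camera_matrix']@c;return u[:2]/u[2]
E
python3 - <<'E'
from cell import *
from h import *
p=read_camera('top');im=p['img'];cv2.imwrite('pics/crop1.png',cv2.resize(im[190:370,150:490,::-1],(800,424),interpolation=cv2.INTER_CUBIC))
hsv=cv2.cvtColor(im,cv2.COLOR_RGB2HSV)
g={'gs_or_gb':(227,225,.125),'g2':(229,261,.125),'o':(231,297,.125),'b':(233,334,.125),'os':(441,245,.131),'bs':(439,331,.131)}
for k,(u,v,z) in g.items():
    w=14;c=hsv[v-w:v+w,u-w:u+w];col=c[:,:,0];S=c[:,:,1];V=c[:,:,2]
    if k[0]=='g':m=(abs(col.astype(int)-65)<18)&(S>90)
    elif k[0]=='o':m=(abs(col.astype(int)-14)<10)&(S>120)
    else:m=(col>112)&(S>190)&(V>60)
    m=m.astype(np.uint8)
    n,l,st,ce=cv2.connectedComponentsWithStats(m);i=1+np.argmax(st[1:,4])
    h=cv2.convexHull(np.argwhere(l==i)[:,::-1].copy().astype(np.int32));(cx,cy),r=cv2.minEnclosingCircle(h)
    M=cv2.moments(h);cx2,cy2=M['m10']/M['m00'],M['m01']/M['m00']
    print(k,st[i,4],r,ray(p,(u-w+cx,v-w+cy),z).round(4),ray(p,(u-w+cx2,v-w+cy2),z-.003).round(4))
p2=read_camera('side');cv2.imwrite('pics/crop2.png',cv2.resize(p2['img'][110:420,190:390,::-1],(387,600),interpolation=cv2.INTER_CUBIC))
for n,q in(('top',p),('side',p2)):
    print(n,[r['location'] for r in tip_of('rotor',q)][:1],[r['location'] for r in tip_of('rack',q)][:1])
E
```

```text
gs_or_gb 206 10.440406799316406 [0.6306 0.054  0.125 ] [0.6312 0.0547 0.122 ]
g2 326 10.492478370666504 [0.5717 0.0493 0.125 ] [0.5717 0.0501 0.122 ]
o 200 10.45650577545166 [0.5124 0.0441 0.125 ] [0.5127 0.0449 0.122 ]Traceback (most recent call last):
  File "<stdin>", line 14, in <module>
ZeroDivisionError: float division by zero
```

View pics/crop1.png

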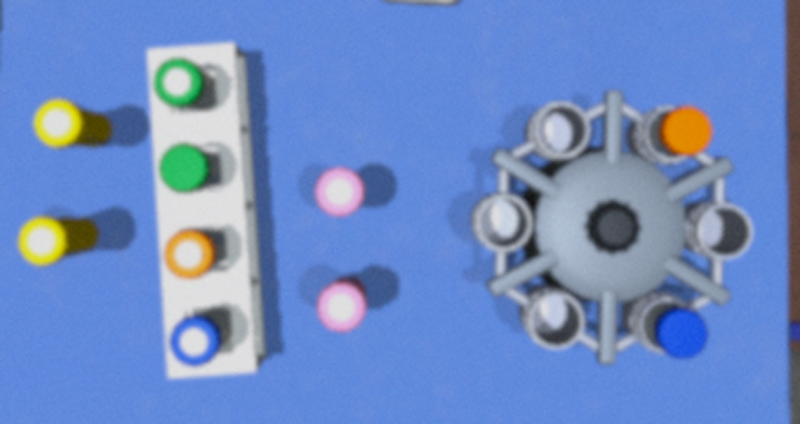

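```bash
python3 - <<'E'
from cell import *
from h import *
p=read_camera('top');im=p['img']
hsv=cv2.cvtColor(im,cv2.COLOR_RGB2HSV).astype(int)
print(hsv[334,233],hsv[331,439],hsv[327,233],hsv[300,330],hsv[334,243])
I=im.astype(int)
def seg(m,u,v,z,w=15):
    c=m[v-w:v+w,u-w:u+w].astype(np.uint8)
    n,l,st,ce=cv2.connectedComponentsWithStats(c);i=1+np.argmax(st[1:,4])
    h=cv2.convexHull(np.argwhere(l==i)[:,::-1].copy().astype(np.int32));M=cv2.moments(h);r=cv2.minEnclosingCircle(h)[1]
    uv=(u-w+M['m10']/M['m00'],v-w+M['m01']/M['m00'])
    return uv,r,ray(p,uv,z).round(4)
blue=(I[:,:,0]<60)&(I[:,:,2]>120)&(I[:,:,1]<100)
orange=(I[:,:,0]>170)&(I[:,:,2]<60)
dark=(I.sum(2)<230)
for a in((blue,233,334,.125),(blue,439,331,.131),(orange,441,245,.131),(dark,411,286,.09)):
    print(seg(*a))
big=cv2.resize(im,None,fx=4,fy=4,interpolation=cv2.INTER_CUBIC)
p2=read_camera('side');big2=cv2.resize(p2['img'],None,fx=4,fy=4,interpolation=cv2.INTER_CUBIC)
def draw(big,p,x,y,th):
    for k in range(6):
        a=th+k*np.pi/3;c=np.array([x+.08*np.cos(a),y+.08*np.sin(a)])
        pts=[px(p,[c[0]+.0205*np.cos(b),c[1]+.0205*np.sin(b),.085])*4+1.5 for b in np.linspace(0,6.283,40)]
        cv2.polylines(big,[np.array(pts).astype(int)],True,(255,0,255),1)
    pts=[px(p,[x+.0205*np.cos(b),y+.0205*np.sin(b),.09])*4+1.5 for b in np.linspace(0,6.283,40)]
    cv2.polylines(big,[np.array(pts).astype(int)],True,(255,255,0),1)
b=seg(blue,439,331,.131)[2];o=seg(orange,441,245,.131)[2]
m=(b+o)[:2]/2;d=(o-b)[:2];print('dist',np.hypot(*d));d/=np.hypot(*d);n=np.array([-d[1],d[0]])
c=m+n*.04;th=np.arctan2(*d[::-1])-np.pi/6
print(c,th)
draw(big,p,*c,th);draw(big2,p2,*c,th)
cv2.imwrite('pics/ov1.png',big[880:1420,1360:1920,::-1])
cv2.imwrite('pics/ov2.png',big2[1000:1640,800:1480,::-1][:600])
cv2.imwrite('pics/crop2.png',cv2.resize(p2['img'][110:420,190:390,::-1],(387,600),interpolation=cv2.INTER_CUBIC))
E
```

```text
[120   2 224] [112 217 227] [110 180 225] [110 145 218] [113 163 114]
((238.03551912568307, 330.03551912568304), 7.905794143676758, array([0.4599, 0.0315, 0.125 ]))
((439.2649442755826, 331.05369807497465), 10.705628395080566, array([ 0.462 , -0.2924,  0.131 ]))
((441.12126865671644, 245.226368159204), 9.654085159301758, array([ 0.5997, -0.2961,  0.131 ]))
((410.0151278038602, 285.9749608763693), 10.364812850952148, array([ 0.5322, -0.2534,  0.09  ]))
dist 0.1377497005441391
[ 0.53192441 -0.25426443] -0.550462318969568
```

View pics/ov1.png

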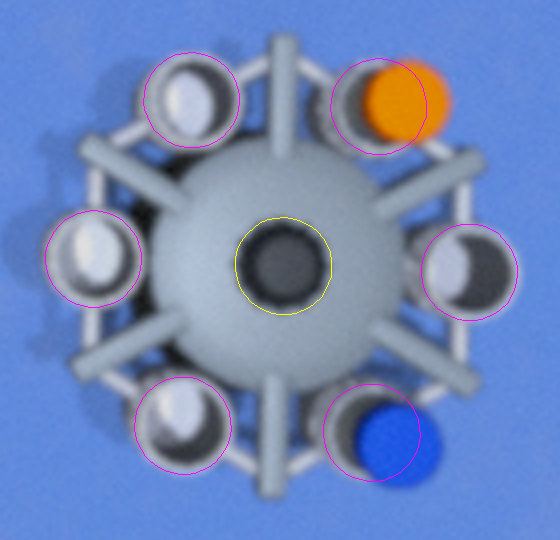

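View pics/ov2.png

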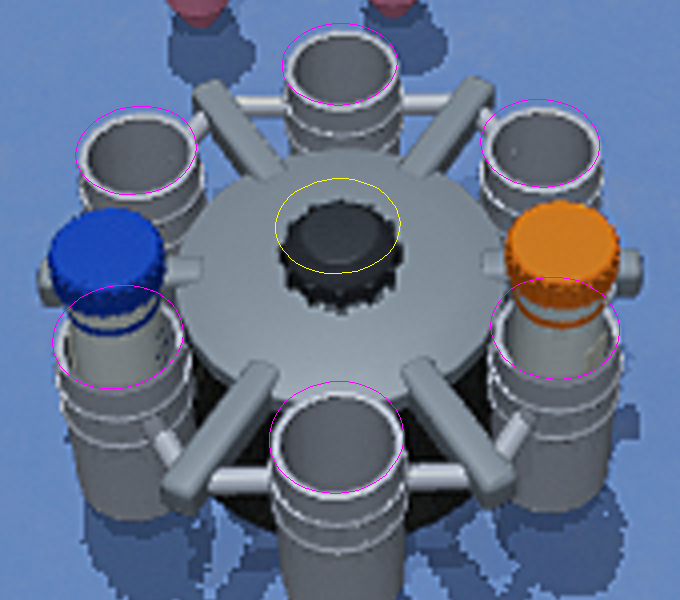

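View pics/crop2.png

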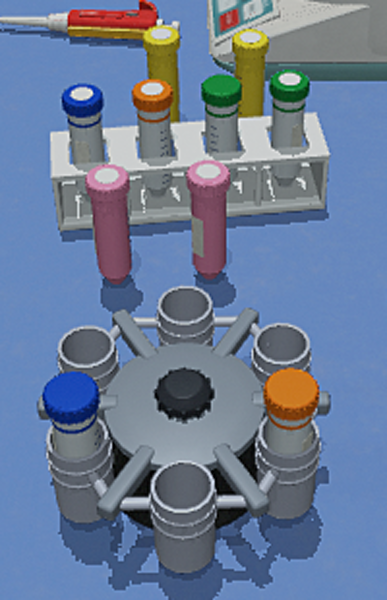

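>>> apply_moves(
  motion=[
    {"offset":[0,0,0],"rotation":[0,0,-0.108]},
    {"offset":[0,0,0],"rotation":[0,0,-0.108]},
    {"offset":[0,0,0],"rotation":[0,0,-0.108]},
    {"offset":[0,0,0],"rotation":[0,0,-0.108]},
    {"offset":[0,0,0],"rotation":[0,0,0]},
  ],
  grip=0,
  grip_force=20,
)

```text
time: 2.22
tool_pos: [0.2192, 0.477, 0.2922]
tool_rot: [3.142, 0.0, -3.121]
contact_force: [-0.7, -0.0, -0.5]
opening: 0.0916
```

>>> apply_moves(
  motion=[
    {"offset":[-25,-31,0],"rotation":[0,0,0]},
    {"offset":[-25,-31,0],"rotation":[0,0,0]},
    {"offset":[-25,-31,0],"rotation":[0,0,0]},
    {"offset":[-25,-31,0],"rotation":[0,0,0]},
    {"offset":[-25,-31,0],"rotation":[0,0,0]},
    {"offset":[-25,-31,0],"rotation":[0,0,0]},
    {"offset":[-25,-31,0],"rotation":[0,0,0]},
    {"offset":[-25,-31,0],"rotation":[0,0,0]},
    {"offset":[-25,-31,0],"rotation":[0,0,0]},
    {"offset":[-25,-31,0],"rotation":[0,0,0]},
    {"offset":[-25,-31,0],"rotation":[0,0,0]},
    {"offset":[-25,-31,0],"rotation":[0,0,0]},
  ],
)

```text
time: 3.22
tool_pos: [0.5284, 0.0969, 0.2923]
tool_rot: [3.136, 0.003, 3.132]
contact_force: [-0.2, 0.6, 0.3]
opening: 0.0918
```

>>> apply_moves(
  motion=[
    {"offset":[-22,-24,0],"rotation":[0,0,0]},
    {"offset":[-22,-24,0],"rotation":[0,0,0]},
    {"offset":[0,0,0],"rotation":[0,0,0]},
    {"offset":[0,0,0],"rotation":[0,0,0]},
  ],
)

```text
time: 3.55
tool_pos: [0.5777, 0.0376, 0.2912]
tool_rot: [3.138, 0.005, 3.108]
contact_force: [-0.4, 0.3, 0.2]
opening: 0.0923
```

```bash
python3 - <<'E'
from cell import *
from h import *
s=observe();print(s['time'],s['tool_pos'],s['tool_rot'])
p=read_camera('wrist');cv2.imwrite('pics/w1.png',p['img'][:,:,::-1])
from scipy.spatial.transform import Rotation as Ro
T=np.eye(4);T[:3,:3]=Ro.from_euler('xyz',s['tool_rot']).as_matrix();T[:3,3]=s['tool_pos']
C=T@p['tool_from_camera'];K=p['camera_matrix']
for n,X in dict(gs=(.5717,.0495,.125),gb=(.631,.054,.125),ob=(.5125,.0445,.125),bb=(.4535,.039,.125),grasp=(*s['tool_pos'][:2],.125)).items():
    c=np.linalg.inv(C)@np.array([*X,1]);u=K@c[:3];print(n,u[:2]/u[2])
for q in('green_sample','green_balance','orange_balance','blue_balance'):print(q,[(r['location'],r['score']) for r in tip_of(q,p)][:3])
E
```

```text
3.55 [0.57772366 0.03758803 0.29115044] [3.13789264 0.00475813 3.10795177]
gs [331.75104105 229.85856453]
gb [339.01953083 302.62118078]
ob [322.88425806 148.33265727]
bb [312.1148484   56.52377818]
grasp [316.08419135 238.17601717]
green_sample [([0.5717, 0.0497, 0.0123], 0.8)]
green_balance [([0.6296, 0.0561, 0.0105], 0.85)]
orange_balance [([0.4768, -0.0598, -0.0007], 0.9), ([0.512, 0.0444, 0.0071], 0.87), ([0.5191, 0.1547, 0.0008], 0.6)]
blue_balance [([0.4535, 0.0388, 0.0092], 0.82)]
```

View pics/w1.png

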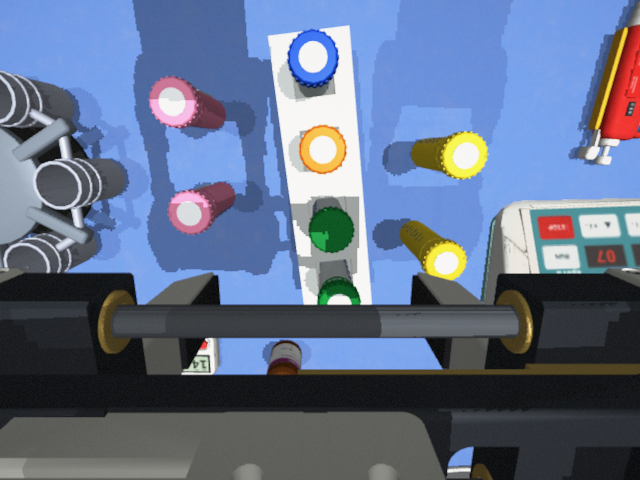

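>>> apply_moves(
  motion=[
    {"offset":[6,12,0],"rotation":[0,0,-0.04]},
    {"offset":[0,0,25],"rotation":[0,0,0]},
    {"offset":[0,0,30],"rotation":[0,0,0]},
    {"offset":[0,0,30],"rotation":[0,0,0]},
    {"offset":[0,0,20],"rotation":[0,0,0]},
    {"offset":[0,0,0],"rotation":[0,0,0]},
    {"offset":[0,0,0],"rotation":[0,0,0]},
  ],
)

```text
time: 4.38
tool_pos: [0.5678, 0.0641, 0.1884]
tool_rot: [3.137, 0.013, -3.108]
contact_force: [0.3, 0.5, -0.3]
opening: 0.0917
```

>>> apply_moves(
  motion=[
    {"offset":[-2,-8,0],"rotation":[0,0,0]},
    {"offset":[0,0,0],"rotation":[0,0,0]},
    {"offset":[0,0,0],"rotation":[0,0,0]},
  ],
)

```text
time: 4.63
tool_pos: [0.5708, 0.0575, 0.1922]
tool_rot: [3.137, 0.018, -3.104]
contact_force: [-0.1, -1.1, 0.0]
opening: 0.0919
```

>>> apply_moves(
  motion=[
    {"offset":[0,-7,14],"rotation":[0.004,0.015,0]},
    {"offset":[0,0,10],"rotation":[0,0,0]},
    {"offset":[0,0,0],"rotation":[0,0,0]},
    {"offset":[0,0,0],"rotation":[0,0,0]},
  ],
)

```text
time: 4.97
tool_pos: [0.5729, 0.0491, 0.1688]
tool_rot: [-3.141, 0.007, -3.105]
contact_force: [0.1, -0.4, 0.8]
opening: 0.0916
```

>>> apply_moves(
  motion=[
    {"offset":[0,0,4],"rotation":[0,0.006,0]},
    {"offset":[0,0,0],"rotation":[0,0,0]},
    {"offset":[0,0,0],"rotation":[0,0,0]},
    {"offset":[0,0,0],"rotation":[0,0,0]},
    {"offset":[0,0,0],"rotation":[0,0,0]},
    {"offset":[0,0,0],"rotation":[0,0,0]},
  ],
  grip=1,
  grip_force=20,
)

```text
time: 5.47
tool_pos: [0.5729, 0.049, 0.1639]
tool_rot: [3.142, -0.0, -3.105]
contact_force: [0.8, 0.0, 0.5]
opening: 0.0563
```

>>> apply_moves(
  motion=[
    {"offset":[0,0,0],"rotation":[0,0,0]},
    {"offset":[0,0,0],"rotation":[0,0,0]},
    {"offset":[0,0,0],"rotation":[0,0,0]},
    {"offset":[0,0,0],"rotation":[0,0,0]},
    {"offset":[0,0,0],"rotation":[0,0,0]},
    {"offset":[0,0,0],"rotation":[0,0,0]},
  ],
)

```text
time: 5.97
tool_pos: [0.573, 0.0492, 0.1645]
tool_rot: [3.142, 0.001, -3.105]
contact_force: [0.3, 0.1, -0.1]
opening: 0.0335
```

>>> apply_moves(
  motion=[
    {"offset":[0,0,-15],"rotation":[0,0,0]},
    {"offset":[0,0,-28],"rotation":[0,0,0]},
    {"offset":[0,0,-28],"rotation":[0,0,0]},
    {"offset":[0,0,-28],"rotation":[0,0,0]},
    {"offset":[0,0,-28],"rotation":[0,0,0]},
    {"offset":[0,0,-15],"rotation":[0,0,0]},
    {"offset":[0,0,0],"rotation":[0,0,0]},
    {"offset":[0,0,0],"rotation":[0,0,0]},
  ],
)

```text
time: 6.63
tool_pos: [0.5717, 0.0492, 0.3102]
tool_rot: [3.141, -0.005, -3.105]
contact_force: [-0.0, 0.4, -1.4]
opening: 0.0332
```

>>> apply_moves(
  motion=[
    {"offset":[2,-15,0],"rotation":[0,0,0]},
    {"offset":[5,-35,0],"rotation":[0,0,0]},
    {"offset":[5,-35,0],"rotation":[0,0,0]},
    {"offset":[5,-35,0],"rotation":[0,0,0]},
    {"offset":[5,-35,0],"rotation":[0,0,0]},
    {"offset":[5,-35,0],"rotation":[0,0,0]},
    {"offset":[5,-35,0],"rotation":[0,0,0]},
    {"offset":[5,-35,0],"rotation":[0,0,0]},
    {"offset":[5,-35,0],"rotation":[0,0,0]},
    {"offset":[5,-35,0],"rotation":[0,0,0]},
    {"offset":[4,-25,0],"rotation":[0,0,0]},
    {"offset":[0,0,0],"rotation":[0,0,0]},
  ],
)

```text
time: 7.63
tool_pos: [0.5271, -0.3193, 0.2856]
tool_rot: [3.125, -0.032, -3.098]
contact_force: [-0.5, 0.4, -0.4]
opening: 0.0332
```

>>> apply_moves(
  motion=[
    {"offset":[-2,-6,-4],"rotation":[0.008,-0.015,0]},
    {"offset":[0,-4,0],"rotation":[0.004,-0.008,0]},
    {"offset":[0,0,0],"rotation":[0,0,0]},
    {"offset":[0,0,0],"rotation":[0,0,0]},
  ],
)

```text
time: 7.97
tool_pos: [0.5288, -0.3294, 0.2841]
tool_rot: [3.132, -0.013, -3.1]
contact_force: [0.1, 0.3, -0.8]
opening: 0.0334
```

```bash
cat > look.py <<'E'
from cell import *
from h import *
import sys
from scipy.spatial.transform import Rotation as Ro
k=sys.argv[1]
s=observe();print(s['time'],s['tool_pos'].round(4),s['tool_rot'].round(4))
w=read_camera('wrist');t=read_camera('top');d=read_camera('side')
a=w['img'];b=cv2.resize(t['img'][210:360,340:490],(600,600),interpolation=cv2.INTER_CUBIC)
cv2.imwrite(f'pics/{k}w.png',a[:,:,::-1])
cv2.imwrite(f'pics/{k}t.png',b[:,:,::-1])
cv2.imwrite(f'pics/{k}s.png',cv2.resize(d['img'][100:420,170:420,::-1],(469*1,600),interpolation=cv2.INTER_CUBIC))
E
python3 look.py a
```

```text
7.9667 [ 0.5288 -0.3294  0.2841] [ 3.132  -0.0134 -3.1001]
```

View pics/aw.png

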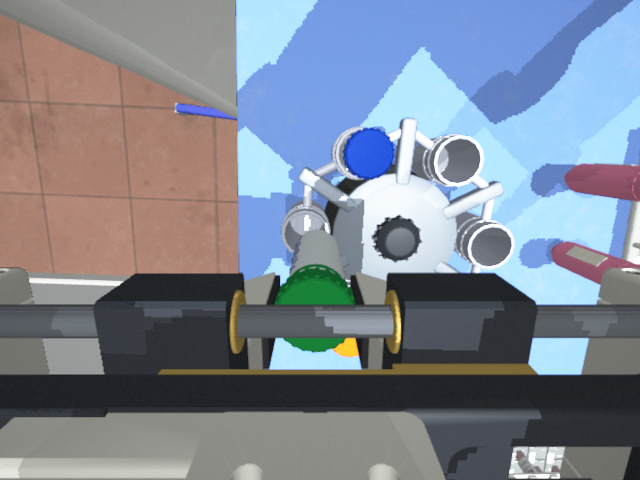

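View pics/as.png

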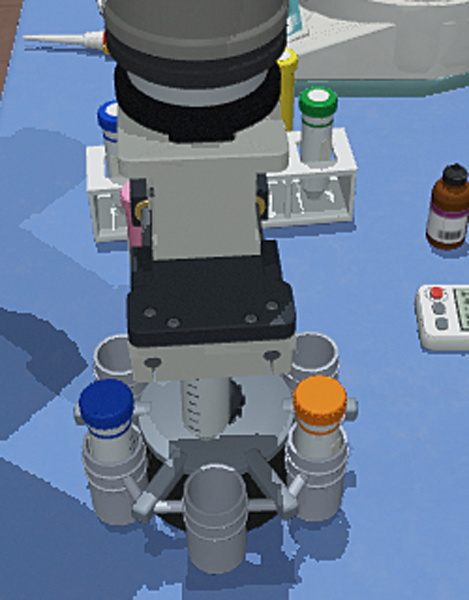

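View pics/at.png

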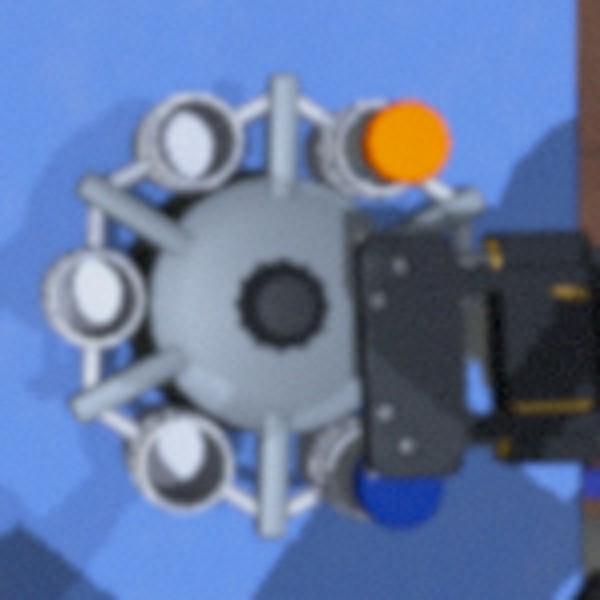

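```bash
cat > ovw.py <<'E'
from cell import *
from h import *
import sys
from scipy.spatial.transform import Rotation as Ro
s=observe();p=read_camera('wrist');print(s['time'],s['tool_pos'].round(4),s['tool_rot'].round(4))
T=np.eye(4);T[:3,:3]=Ro.from_euler('xyz',s['tool_rot']).as_matrix();T[:3,3]=s['tool_pos']
C=np.linalg.inv(T@p['tool_from_camera']);K=p['camera_matrix']
def pj(X):
    u=K@(C@np.array([*X,1]))[:3];return u[:2]/u[2]
x,y,th=[float(v) for v in sys.argv[2:5]]
B=cv2.resize(p['img'],None,fx=3,fy=3,interpolation=cv2.INTER_CUBIC)
def circ(cx,cy,r,z,col):
    pts=np.array([pj([cx+r*np.cos(b),cy+r*np.sin(b),z])*3+1 for b in np.linspace(0,6.283,50)])
    cv2.polylines(B,[pts.astype(int)],True,col,1)
for k in range(6):
    a=th+k*np.pi/3;circ(x+.08*np.cos(a),y+.08*np.sin(a),.0205,.085,(255,0,255))
    if k in(0,4):circ(x+.08*np.cos(a),y+.08*np.sin(a),.017,.131,(0,255,0))
circ(x,y,.0205,.09,(255,0,0))
u0=int(sys.argv[5]);v0=int(sys.argv[6])
cv2.imwrite(f'pics/{sys.argv[1]}.png',B[v0*3:v0*3+600,u0*3:u0*3+780,::-1])
E
python3 ovw.py ow1 .532 -.2555 -.55 270 100
```

```text
8.1167 [ 0.529  -0.3292  0.2846] [ 3.1326 -0.013  -3.0995]
```

View pics/ow1.png

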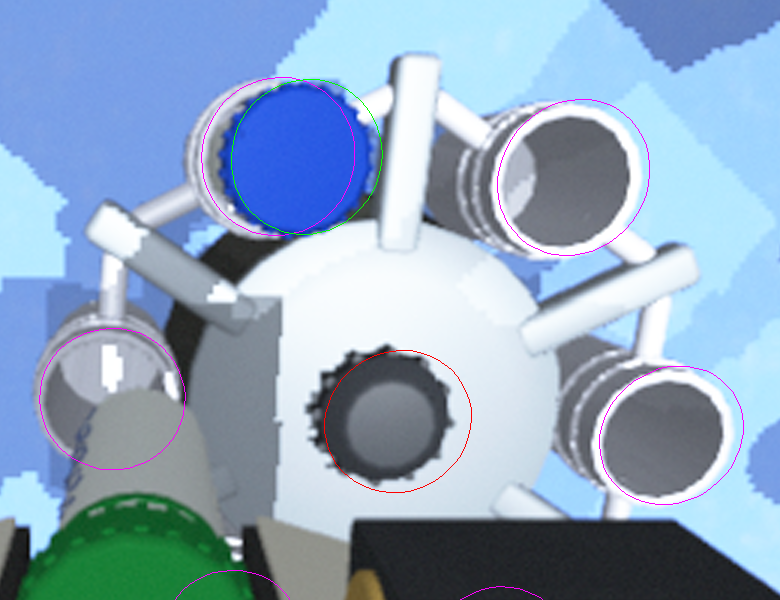

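>>> apply_moves(
  motion=[
    {"offset":[-3,-7,0],"rotation":[0.009,-0.013,0]},
    {"offset":[0,0,0],"rotation":[0,0,0]},
    {"offset":[0,0,0],"rotation":[0,0,0]},
  ],
)

```text
time: 8.42
tool_pos: [0.5333, -0.3356, 0.2854]
tool_rot: [-3.14, 0.002, -3.097]
contact_force: [-0.1, 0.2, -0.8]
opening: 0.0334
```

>>> apply_moves(
  motion=[
    {"offset":[1,-1,15],"rotation":[0,0,0]},
    {"offset":[0,0,15],"rotation":[0,0,0]},
    {"offset":[0,0,8],"rotation":[0,0,0]},
    {"offset":[0,0,0],"rotation":[0,0,0]},
    {"offset":[0,0,0],"rotation":[0,0,0]},
  ],
)

```text
time: 8.83
tool_pos: [0.5332, -0.3369, 0.2477]
tool_rot: [-3.137, 0.005, -3.097]
contact_force: [-0.9, 0.3, -0.3]
opening: 0.0332
```

```bash
python3 look.py b; python3 ovw.py ow2 .5328 -.2572 -.55 270 100
```

```text
8.8333 [ 0.5332 -0.3369  0.2477] [-3.1374  0.0052 -3.097 ]
8.9833 [ 0.5334 -0.3371  0.2484] [-3.1365  0.0062 -3.097 ]
```

View pics/ow2.png

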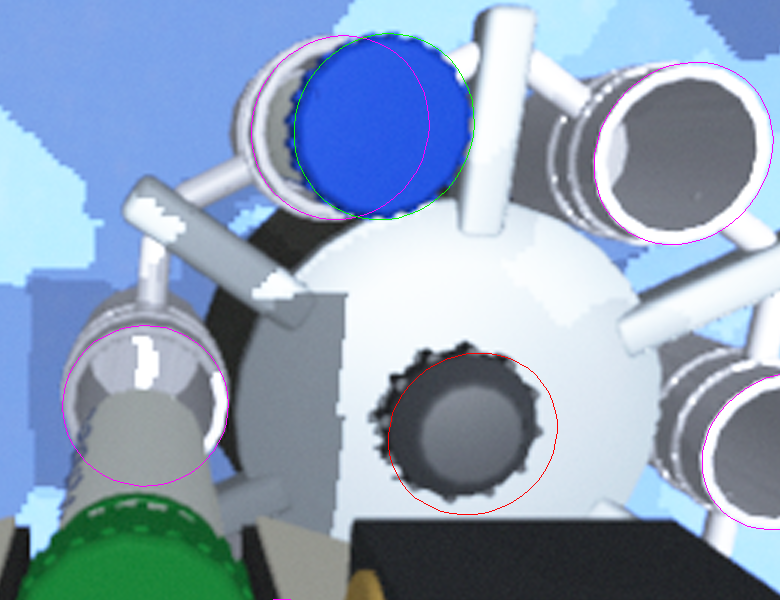

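View pics/bs.png

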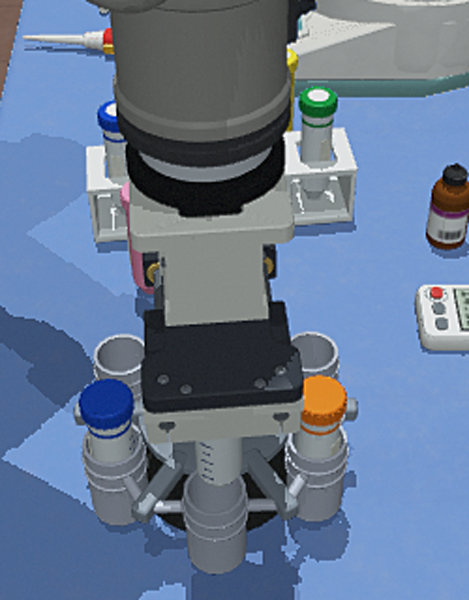

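>>> apply_moves(
  motion=[
    {"offset":[1,-1,12],"rotation":[-0.004,0.005,0]},
    {"offset":[0,0,15],"rotation":[0,0,0]},
    {"offset":[0,0,12],"rotation":[0,0,0]},
    {"offset":[0,0,10],"rotation":[0,0,0]},
    {"offset":[0,0,0],"rotation":[0,0,0]},
    {"offset":[0,0,0],"rotation":[0,0,0]},
  ],
)

```text
time: 9.53
tool_pos: [0.5326, -0.3382, 0.1977]
tool_rot: [-3.14, 0.002, -3.097]
contact_force: [-0.6, 0.4, -0.6]
opening: 0.0332
```

>>> apply_moves(
  motion=[
    {"offset":[0,0,10],"rotation":[0,0,0]},
    {"offset":[0,0,9],"rotation":[0,0,0]},
    {"offset":[0,0,5],"rotation":[0,0,0]},
    {"offset":[0,0,0],"rotation":[0,0,0]},
    {"offset":[0,0,0],"rotation":[0,0,0]},
  ],
)

```text
time: 9.95
tool_pos: [0.5325, -0.3383, 0.172]
tool_rot: [-3.14, 0.002, -3.097]
contact_force: [-0.9, 1.6, -0.9]
opening: 0.033
```

>>> apply_moves(
  motion=[
    {"offset":[0,0,1],"rotation":[0,0,0]},
    {"offset":[0,0,0],"rotation":[0,0,0]},
    {"offset":[0,0,0],"rotation":[0,0,0]},
    {"offset":[0,0,0],"rotation":[0,0,0]},
    {"offset":[0,0,0],"rotation":[0,0,0]},
    {"offset":[0,0,0],"rotation":[0,0,0]},
  ],
  grip=0.3,
)

```text
time: 10.45
tool_pos: [0.534, -0.3398, 0.1729]
tool_rot: [-3.136, 0.007, -3.097]
contact_force: [-0.0, 0.8, 0.2]
opening: 0.0636
```

Released. Rise and look.

>>> apply_moves(
  motion=[
    {"offset":[1,1,-15],"rotation":[0,0.006,0]},
    {"offset":[0,0,-30],"rotation":[0,0,0]},
    {"offset":[0,0,-30],"rotation":[0,0,0]},
    {"offset":[0,0,-30],"rotation":[0,0,0]},
    {"offset":[0,5,-10],"rotation":[0,0,0]},
    {"offset":[0,25,0],"rotation":[0,0,0]},
    {"offset":[0,35,0],"rotation":[0,0,0]},
    {"offset":[0,35,0],"rotation":[0,0,0]},
    {"offset":[0,35,0],"rotation":[0,0,0]},
    {"offset":[0,20,0],"rotation":[0,0,0]},
    {"offset":[0,0,0],"rotation":[0,0,0]},
  ],
)

```text
time: 11.37
tool_pos: [0.5241, -0.1781, 0.2901]
tool_rot: [-3.136, 0.001, -3.102]
contact_force: [-0.1, -0.8, 0.4]
opening: 0.0637
```

```bash
python3 look.py c
```

```text
11.3667 [ 0.5241 -0.1781  0.2901] [-3.1359e+00  1.4000e-03 -3.1022e+00]
```

View pics/cs.png

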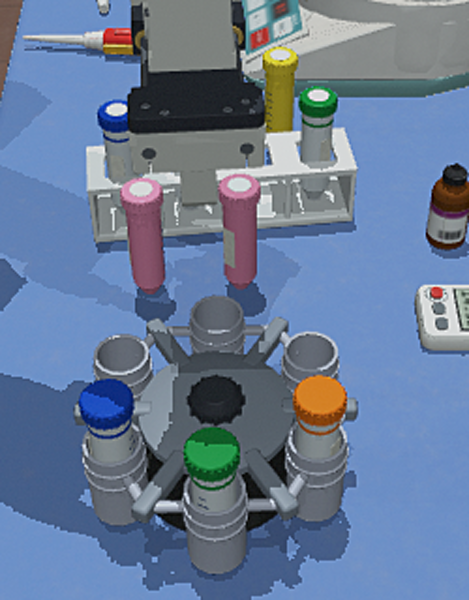

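View pics/cw.png

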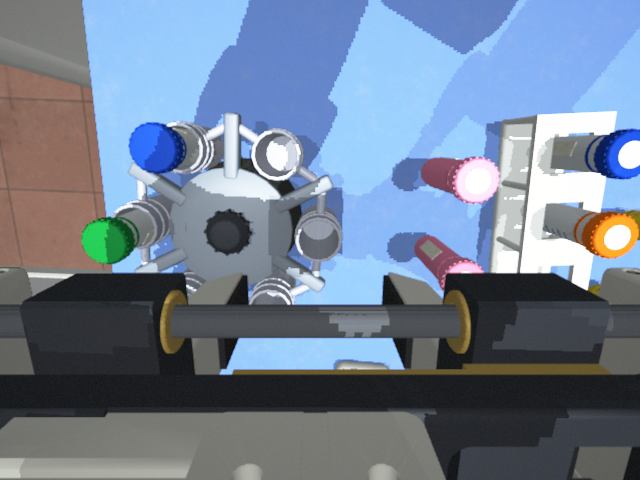

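>>> apply_moves(
  motion=[
    {"offset":[-8,16,0],"rotation":[0,0,0]},
    {"offset":[-16,32,0],"rotation":[0,0,0]},
    {"offset":[-16,32,0],"rotation":[0,0,0]},
    {"offset":[-16,32,0],"rotation":[0,0,0]},
    {"offset":[-16,32,0],"rotation":[0,0,0]},
    {"offset":[-16,32,0],"rotation":[0,0,0]},
    {"offset":[-16,32,0],"rotation":[0,0,0]},
    {"offset":[-8,16,0],"rotation":[0,0,0]},
    {"offset":[0,0,0],"rotation":[0,0,0]},
    {"offset":[0,0,0],"rotation":[0,0,0]},
  ],
  grip=0.1,
)

```text
time: 12.35
tool_pos: [0.6392, 0.0367, 0.2826]
tool_rot: [-3.129, 0.001, -3.127]
contact_force: [-0.9, -0.4, 0.1]
opening: 0.0828
```

>>> apply_moves(
  motion=[
    {"offset":[5,9,5],"rotation":[-0.01,0,0]},
    {"offset":[3,6,15],"rotation":[0,0,0]},
    {"offset":[0,0,20],"rotation":[0,0,0]},
    {"offset":[0,0,15],"rotation":[0,0,0]},
    {"offset":[0,0,5],"rotation":[0,0,0]},
    {"offset":[0,0,0],"rotation":[0,0,0]},
    {"offset":[0,0,0],"rotation":[0,0,0]},
  ],
)

```text
time: 12.93
tool_pos: [0.6285, 0.0422, 0.219]
tool_rot: [-3.14, 0.0, -3.141]
contact_force: [-0.6, -0.4, 1.0]
opening: 0.0825
```

>>> apply_moves(
  motion=[
    {"offset":[-2,11,0],"rotation":[0,0,0]},
    {"offset":[0,0,10],"rotation":[0,0,0]},
    {"offset":[0,0,15],"rotation":[0,0,0]},
    {"offset":[0,0,15],"rotation":[0,0,0]},
    {"offset":[0,0,8],"rotation":[0,0,0]},
    {"offset":[0,0,0],"rotation":[0,0,0]},
    {"offset":[0,0,0],"rotation":[0,0,0]},
  ],
)

```text
time: 13.52
tool_pos: [0.633, 0.0541, 0.1729]
tool_rot: [-3.14, 0.01, 3.142]
contact_force: [-0.0, -0.8, -0.2]
opening: 0.0826
```

>>> apply_moves(
  motion=[
    {"offset":[2,0,7],"rotation":[0,0.01,0]},
    {"offset":[0,0,0],"rotation":[0,0,0]},
    {"offset":[0,0,0],"rotation":[0,0,0]},
    {"offset":[0,0,0],"rotation":[0,0,0]},
  ],
)

```text
time: 13.85
tool_pos: [0.6318, 0.0543, 0.1672]
tool_rot: [-3.14, 0.002, -3.141]
contact_force: [-0.5, 0.5, -0.7]
opening: 0.0828
```

>>> apply_moves(
  motion=[
    {"offset":[0,0,0],"rotation":[0,0,0]},
    {"offset":[0,0,0],"rotation":[0,0,0]},
    {"offset":[0,0,0],"rotation":[0,0,0]},
    {"offset":[0,0,0],"rotation":[0,0,0]},
    {"offset":[0,0,0],"rotation":[0,0,0]},
    {"offset":[0,0,0],"rotation":[0,0,0]},
    {"offset":[0,0,0],"rotation":[0,0,0]},
    {"offset":[0,0,0],"rotation":[0,0,0]},
    {"offset":[0,0,0],"rotation":[0,0,0]},
    {"offset":[0,0,0],"rotation":[0,0,0]},
  ],
  grip=1,
)

```text
time: 14.68
tool_pos: [0.6325, 0.0541, 0.1688]
tool_rot: [-3.14, 0.005, -3.142]
contact_force: [-0.5, -0.4, 0.1]
opening: 0.0334
```

>>> apply_moves(
  motion=[
    {"offset":[0,0,-15],"rotation":[0,0,0]},
    {"offset":[0,0,-28],"rotation":[0,0,0]},
    {"offset":[0,0,-28],"rotation":[0,0,0]},
    {"offset":[0,0,-28],"rotation":[0,0,0]},
    {"offset":[0,0,-28],"rotation":[0,0,0]},
    {"offset":[0,0,-15],"rotation":[0,0,0]},
    {"offset":[0,0,0],"rotation":[0,0,0]},
    {"offset":[0,0,0],"rotation":[0,0,0]},
  ],
)

```text
time: 15.35
tool_pos: [0.6306, 0.0544, 0.3135]
tool_rot: [-3.14, -0.002, -3.142]
contact_force: [-0.0, -0.7, -0.8]
opening: 0.0334
```

>>> apply_moves(
  motion=[
    {"offset":[6,-16,0],"rotation":[0,0,0]},
    {"offset":[13,-32,-1],"rotation":[0,0,0]},
    {"offset":[13,-32,-1],"rotation":[0,0,0]},
    {"offset":[13,-32,-1],"rotation":[0,0,0]},
    {"offset":[13,-32,-1],"rotation":[0,0,0]},
    {"offset":[13,-32,-1],"rotation":[0,0,0]},
    {"offset":[13,-32,0],"rotation":[0,0,0]},
    {"offset":[6,-14,0],"rotation":[0,0,0]},
    {"offset":[0,0,0],"rotation":[0,0,0]},
    {"offset":[0,0,0],"rotation":[0,0,0]},
  ],
)

```text
time: 16.18
tool_pos: [0.5324, -0.1739, 0.3006]
tool_rot: [3.134, -0.027, -3.138]
contact_force: [-0.7, -0.7, -1.0]
opening: 0.0335
```

>>> apply_moves(
  motion=[
    {"offset":[-3,-3,0],"rotation":[0.006,-0.02,0]},
    {"offset":[0,0,10],"rotation":[0,0,0]},
    {"offset":[0,0,15],"rotation":[0,0,0]},
    {"offset":[0,0,10],"rotation":[0,0,0]},
    {"offset":[0,0,0],"rotation":[0,0,0]},
    {"offset":[0,0,0],"rotation":[0,0,0]},
  ],
)

```text
time: 16.68
tool_pos: [0.537, -0.1709, 0.2589]
tool_rot: [3.137, -0.008, -3.131]
contact_force: [-0.3, 0.5, -0.6]
opening: 0.0333
```

>>> apply_moves(
  motion=[
    {"offset":[0,-6,0],"rotation":[0.004,-0.008,0]},
    {"offset":[0,0,0],"rotation":[0,0,0]},
    {"offset":[0,0,0],"rotation":[0,0,0]},
  ],
)

```text
time: 16.93
tool_pos: [0.5379, -0.1757, 0.259]
tool_rot: [-3.141, 0.002, -3.128]
contact_force: [-0.0, -0.7, -0.2]
opening: 0.0333
```

```bash
python3 look.py d; python3 ovw.py ow3 .5328 -.258 -.55 140 90
```

```text
16.9333 [ 0.5379 -0.1757  0.259 ] [-3.1415e+00  1.6000e-03 -3.1280e+00]
17.0833 [ 0.5378 -0.1759  0.2592] [-3.1413e+00  1.7000e-03 -3.1283e+00]
```

View pics/ow3.png

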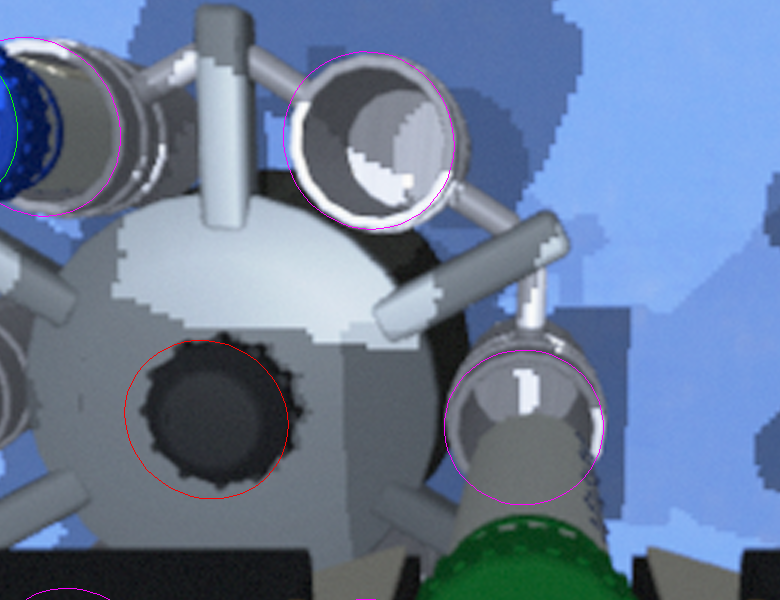

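View pics/ds.png

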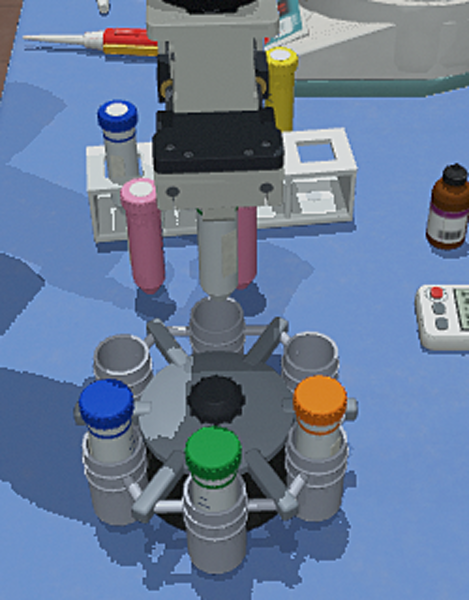

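>>> apply_moves(
  motion=[
    {"offset":[1,-1,12],"rotation":[0,0.002,0]},
    {"offset":[0,0,15],"rotation":[0,0,0]},
    {"offset":[0,0,12],"rotation":[0,0,0]},
    {"offset":[0,0,8],"rotation":[0,0,0]},
    {"offset":[0,0,0],"rotation":[0,0,0]},
    {"offset":[0,0,0],"rotation":[0,0,0]},
  ],
)

```text
time: 17.63
tool_pos: [0.5375, -0.1777, 0.2127]
tool_rot: [-3.139, 0.004, -3.129]
contact_force: [0.4, 0.6, -1.0]
opening: 0.0332
```

>>> apply_moves(
  motion=[
    {"offset":[0,0,10],"rotation":[-0.002,0.004,0]},
    {"offset":[0,0,11],"rotation":[0,0,0]},
    {"offset":[0,0,10],"rotation":[0,0,0]},
    {"offset":[0,0,5],"rotation":[0,0,0]},
    {"offset":[0,0,0],"rotation":[0,0,0]},
    {"offset":[0,0,0],"rotation":[0,0,0]},
  ],
)

```text
time: 18.13
tool_pos: [0.5379, -0.1776, 0.1747]
tool_rot: [-3.141, 0.001, -3.129]
contact_force: [-1.8, 1.6, 8.2]
opening: 0.0334
```

Floor contact (8 N) at the expected height; release.

>>> apply_moves(
  motion=[
    {"offset":[0,0,0],"rotation":[0,0,0]},
    {"offset":[0,0,0],"rotation":[0,0,0]},
    {"offset":[0,0,0],"rotation":[0,0,0]},
    {"offset":[0,0,0],"rotation":[0,0,0]},
    {"offset":[0,0,0],"rotation":[0,0,0]},
    {"offset":[0,0,0],"rotation":[0,0,0]},
  ],
  grip=0.3,
)

```text
time: 18.63
tool_pos: [0.5393, -0.1784, 0.1762]
tool_rot: [-3.139, 0.005, -3.129]
contact_force: [-0.1, -0.1, 0.1]
opening: 0.0635
```

>>> apply_moves(
  motion=[
    {"offset":[0,0,-15],"rotation":[0,0,0]},
    {"offset":[0,0,-30],"rotation":[0,0,0]},
    {"offset":[0,0,-30],"rotation":[0,0,0]},
    {"offset":[0,0,-25],"rotation":[0,0,0]},
    {"offset":[0,5,-10],"rotation":[0,0,0]},
    {"offset":[2,25,0],"rotation":[0,0,0]},
    {"offset":[4,35,0],"rotation":[0,0,0]},
    {"offset":[4,35,0],"rotation":[0,0,0]},
    {"offset":[4,35,0],"rotation":[0,0,0]},
    {"offset":[4,35,0],"rotation":[0,0,0]},
    {"offset":[2,20,0],"rotation":[0,0,0]},
    {"offset":[0,0,0],"rotation":[0,0,0]},
  ],
  grip=0.15,
)

```text
time: 19.63
tool_pos: [0.5155, 0.0168, 0.2916]
tool_rot: [-3.139, 0.008, -3.135]
contact_force: [0.1, -0.4, 0.4]
opening: 0.0786
```

>>> apply_moves(
  motion=[
    {"offset":[1,14,0],"rotation":[0,0.006,0]},
    {"offset":[0,7,0],"rotation":[0,0,0]},
    {"offset":[0,0,0],"rotation":[0,0,0]},
    {"offset":[0,0,0],"rotation":[0,0,0]},
  ],
)

```text
time: 19.97
tool_pos: [0.5146, 0.0381, 0.292]
tool_rot: [-3.137, 0.004, -3.132]
contact_force: [0.2, 0.7, -0.1]
opening: 0.0781
```

```bash
python3 look.py e; python3 - <<'E'
from cell import *
for c in('wrist','top'):
    p=read_camera(c)
    for q in('orange_balance','blue_balance','green_balance','green_sample'):print(c,q,[(r['location'],round(r['score'],2)) for r in tip_of(q,p)][:5])
E
```

```text
19.9667 [0.5146 0.0381 0.292 ] [-3.1369  0.0037 -3.1324]
wrist orange_balance [([0.5191, 0.1544, 0.0008], 0.93), ([0.5614, -0.0628, -0.0011], 0.73), ([0.4743, -0.0606, -0.0004], 0.63)]
wrist blue_balance [([0.7333, -0.1162, -0.0005], 0.66), ([0.4558, 0.0397, 0.0095], 0.57)]
wrist green_balance []
wrist green_sample []
top orange_balance [([0.4787, -0.0605, -0.0049], 0.97), ([0.6044, 0.1393, -0.0006], 0.87), ([0.5569, -0.0586, 0.0002], 0.64), ([0.5281, -0.255, -0.0024], 0.26)]
top blue_balance [([0.4538, 0.0392, 0.0121], 0.63)]
top green_balance [([0.5402, -0.1801, 0.0161], 0.8)]
top green_sample [([0.5299, -0.3385, 0.0156], 0.78)]
```

View pics/ew.png

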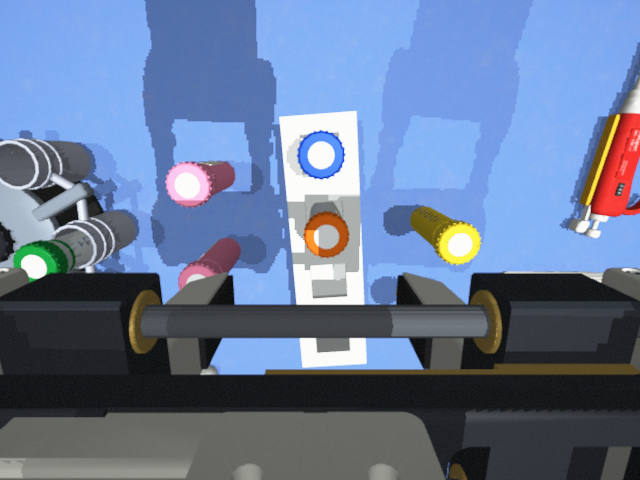

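View pics/es.png

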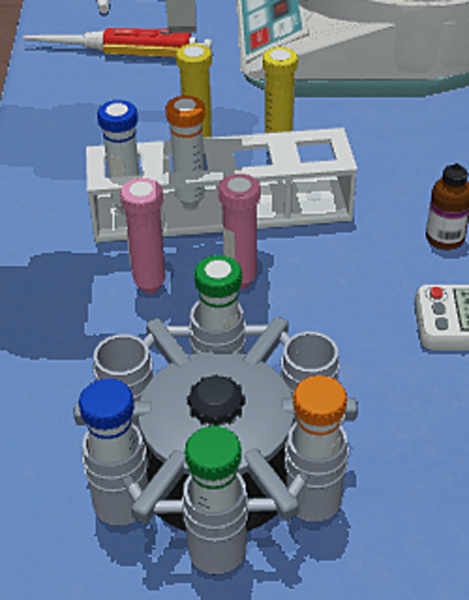

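>>> apply_moves(
  motion=[
    {"offset":[1,5,8],"rotation":[-0.003,0.003,0]},
    {"offset":[0,0,22],"rotation":[0,0,0]},
    {"offset":[0,0,28],"rotation":[0,0,0]},
    {"offset":[0,0,22],"rotation":[0,0,0]},
    {"offset":[0,0,12],"rotation":[0,0,0]},
    {"offset":[0,0,0],"rotation":[0,0,0]},
    {"offset":[0,0,0],"rotation":[0,0,0]},
  ],
)

```text
time: 21.2
tool_pos: [0.513, 0.0458, 0.195]
tool_rot: [3.141, 0.002, -3.132]
contact_force: [0.7, -0.2, 0.0]
opening: 0.0781
```

>>> apply_moves(
  motion=[
    {"offset":[0,0,10],"rotation":[0,0,0]},
    {"offset":[0,0,10],"rotation":[0,0,0]},
    {"offset":[0,0,7],"rotation":[0,0,0]},
    {"offset":[0,0,0],"rotation":[0,0,0]},
    {"offset":[0,0,0],"rotation":[0,0,0]},
  ],
)

```text
time: 21.62
tool_pos: [0.5142, 0.0463, 0.1673]
tool_rot: [3.141, 0.006, -3.132]
contact_force: [0.5, 0.1, 0.7]
opening: 0.0782
```

>>> apply_moves(
  motion=[
    {"offset":[0,0,0],"rotation":[0,0,0]},
    {"offset":[0,0,0],"rotation":[0,0,0]},
    {"offset":[0,0,0],"rotation":[0,0,0]},
    {"offset":[0,0,0],"rotation":[0,0,0]},
    {"offset":[0,0,0],"rotation":[0,0,0]},
    {"offset":[0,0,0],"rotation":[0,0,0]},
    {"offset":[0,0,0],"rotation":[0,0,0]},
    {"offset":[0,0,0],"rotation":[0,0,0]},
    {"offset":[0,0,0],"rotation":[0,0,0]},
    {"offset":[0,0,0],"rotation":[0,0,0]},
  ],
  grip=1,
)

```text
time: 22.45
tool_pos: [0.5151, 0.0461, 0.1691]
tool_rot: [-3.141, 0.009, -3.132]
contact_force: [-0.4, 0.1, 1.0]
opening: 0.0332
```

>>> apply_moves(
  motion=[
    {"offset":[0,0,-15],"rotation":[0,0,0]},
    {"offset":[0,0,-28],"rotation":[0,0,0]},
    {"offset":[0,0,-28],"rotation":[0,0,0]},
    {"offset":[0,0,-28],"rotation":[0,0,0]},
    {"offset":[0,0,-28],"rotation":[0,0,0]},
    {"offset":[0,0,-15],"rotation":[0,0,0]},
    {"offset":[0,0,0],"rotation":[0,0,0]},
    {"offset":[0,0,0],"rotation":[0,0,0]},
  ],
)

```text
time: 23.12
tool_pos: [0.5125, 0.0462, 0.3151]
tool_rot: [3.141, 0.003, -3.132]
contact_force: [0.3, 0.3, -2.3]
opening: 0.0329
```

>>> apply_moves(
  motion=[
    {"offset":[3,-15,0],"rotation":[0,0,0]},
    {"offset":[5,-32,-1],"rotation":[0,0,0]},
    {"offset":[6,-32,-1],"rotation":[0,0,0]},
    {"offset":[6,-32,-1],"rotation":[0,0,0]},
    {"offset":[6,-32,-1],"rotation":[0,0,0]},
    {"offset":[6,-32,-1],"rotation":[0,0,0]},
    {"offset":[6,-32,-1],"rotation":[0,0,0]},
    {"offset":[5,-32,0],"rotation":[0,0,0]},
    {"offset":[2,-12,0],"rotation":[0,0,0]},
    {"offset":[0,0,0],"rotation":[0,0,0]},
    {"offset":[0,0,0],"rotation":[0,0,0]},
  ],
)

```text
time: 24.03
tool_pos: [0.4633, -0.2135, 0.3016]
tool_rot: [3.128, -0.021, -3.129]
contact_force: [-0.3, 1.0, -0.4]
opening: 0.033
```

>>> apply_moves(
  motion=[
    {"offset":[-2,-2,0],"rotation":[0.012,-0.02,0]},
    {"offset":[0,0,10],"rotation":[0,0,0]},
    {"offset":[0,0,15],"rotation":[0,0,0]},
    {"offset":[0,0,10],"rotation":[0,0,0]},
    {"offset":[0,0,0],"rotation":[0,0,0]},
    {"offset":[0,0,0],"rotation":[0,0,0]},
  ],
)

```text
time: 24.53
tool_pos: [0.4653, -0.2075, 0.2608]
tool_rot: [3.134, -0.006, -3.123]
contact_force: [-0.4, -0.6, 0.5]
opening: 0.0333
```

>>> apply_moves(
  motion=[
    {"offset":[0,0,0],"rotation":[0,0,0]},
  ],
)

```text
time: 24.62
tool_pos: [0.4654, -0.2066, 0.2606]
tool_rot: [3.134, -0.007, -3.122]
contact_force: [0.4, -0.4, 0.4]
opening: 0.0332
```

```bash
python3 look.py f; python3 ovw.py ow4 .5328 -.2573 -.55 140 90
```

```text
24.6167 [ 0.4654 -0.2066  0.2606] [ 3.1337 -0.0068 -3.1221]
24.7667 [ 0.4656 -0.2073  0.2613] [ 3.1348 -0.0054 -3.1227]
```

View pics/fw.png

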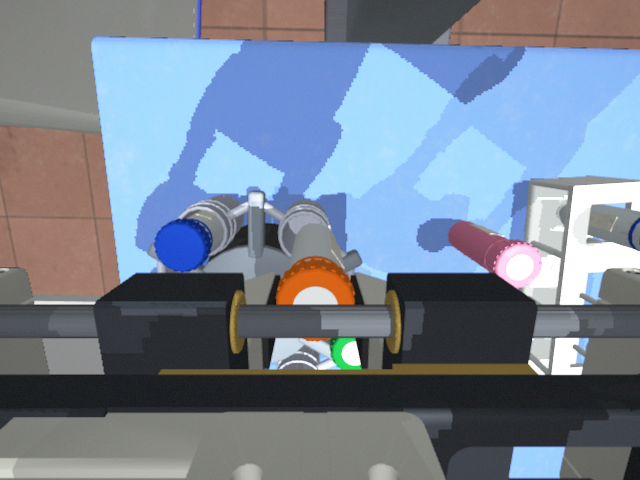

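View pics/fs.png

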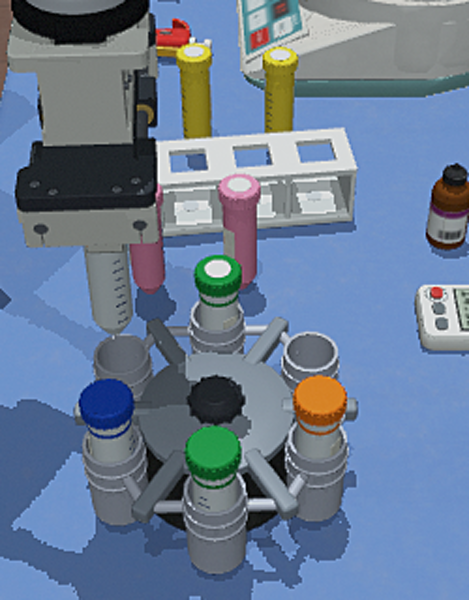

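>>> apply_moves(
  motion=[
    {"offset":[0,-7,0],"rotation":[0.006,-0.006,0]},
    {"offset":[0,0,0],"rotation":[0,0,0]},
    {"offset":[0,0,0],"rotation":[0,0,0]},
  ],
)

```text
time: 25.07
tool_pos: [0.4661, -0.2155, 0.2623]
tool_rot: [-3.14, 0.003, -3.123]
contact_force: [1.0, -0.3, -1.2]
opening: 0.0332
```

```bash
python3 ovw.py ow4 .5328 -.2573 -.55 140 160
```

```text
25.0667 [ 0.4661 -0.2155  0.2623] [-3.1402  0.0032 -3.1231]
```

View pics/ow4.png

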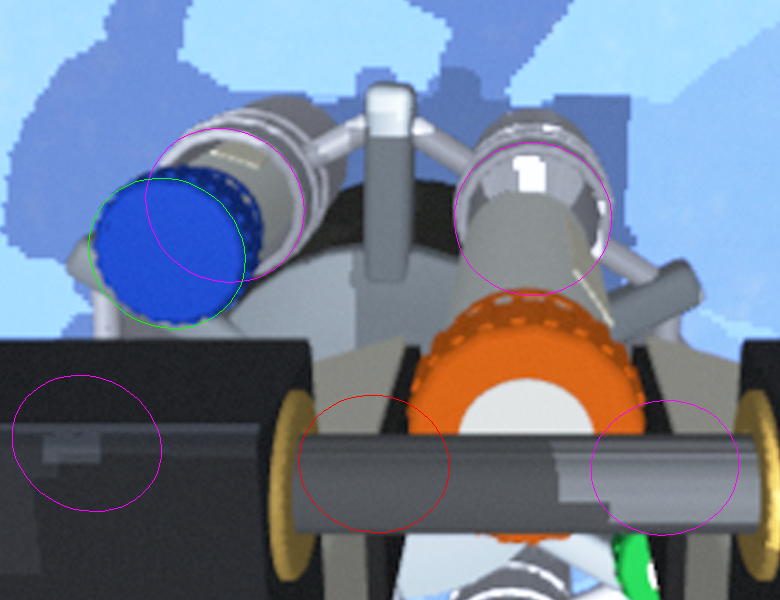

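Aligned. Descend.

>>> apply_moves(
  motion=[
    {"offset":[0,0,12],"rotation":[0,0.003,0]},
    {"offset":[0,0,15],"rotation":[0,0,0]},
    {"offset":[0,0,14],"rotation":[0,0,0]},
    {"offset":[0,0,8],"rotation":[0,0,0]},
    {"offset":[0,0,0],"rotation":[0,0,0]},
    {"offset":[0,0,0],"rotation":[0,0,0]},
  ],
)

```text
time: 25.62
tool_pos: [0.4668, -0.2165, 0.2134]
tool_rot: [-3.139, 0.004, -3.125]
contact_force: [0.4, -0.2, -0.4]
opening: 0.0332
```

>>> apply_moves(
  motion=[
    {"offset":[1,1,10],"rotation":[-0.002,0.004,0]},
    {"offset":[0,0,12],"rotation":[0,0,0]},
    {"offset":[0,0,10],"rotation":[0,0,0]},
    {"offset":[0,0,5],"rotation":[0,0,0]},
    {"offset":[0,0,0],"rotation":[0,0,0]},
    {"offset":[0,0,0],"rotation":[0,0,0]},
  ],
)

```text
time: 26.12
tool_pos: [0.4668, -0.2163, 0.1762]
tool_rot: [-3.138, 0.003, -3.125]
contact_force: [0.1, 0.5, -0.6]
opening: 0.0331
```

>>> apply_moves(
  motion=[
    {"offset":[0,0,1],"rotation":[0,0,0]},
    {"offset":[0,0,0],"rotation":[0,0,0]},
    {"offset":[0,0,0],"rotation":[0,0,0]},
    {"offset":[0,0,0],"rotation":[0,0,0]},
    {"offset":[0,0,0],"rotation":[0,0,0]},
    {"offset":[0,0,0],"rotation":[0,0,0]},
  ],
  grip=0.3,
)

```text
time: 26.62
tool_pos: [0.4679, -0.2172, 0.1776]
tool_rot: [-3.135, 0.007, -3.125]
contact_force: [0.2, 0.0, 0.6]
opening: 0.0636
```

>>> apply_moves(
  motion=[
    {"offset":[0,0,-15],"rotation":[0,0,0]},
    {"offset":[0,0,-30],"rotation":[0,0,0]},
    {"offset":[0,0,-30],"rotation":[0,0,0]},
    {"offset":[0,0,-25],"rotation":[0,0,0]},
    {"offset":[0,5,-12],"rotation":[0,0,0]},
    {"offset":[0,25,0],"rotation":[0,0,0]},
    {"offset":[1,35,0],"rotation":[0,0,0]},
    {"offset":[1,35,0],"rotation":[0,0,0]},
    {"offset":[1,35,0],"rotation":[0,0,0]},
    {"offset":[1,35,0],"rotation":[0,0,0]},
    {"offset":[0,35,0],"rotation":[0,0,0]},
    {"offset":[0,28,0],"rotation":[0,0,0]},
  ],
  grip=0.15,
)

```text
time: 27.62
tool_pos: [0.4595, 0.0195, 0.2951]
tool_rot: [-3.133, 0.012, -3.136]
contact_force: [0.8, 0.1, -1.1]
opening: 0.078
```

>>> apply_moves(
  motion=[
    {"offset":[0,8,0],"rotation":[0,0,0]},
    {"offset":[0,0,0],"rotation":[0,0,0]},
    {"offset":[0,0,0],"rotation":[0,0,0]},
  ],
)

```text
time: 27.87
tool_pos: [0.4586, 0.0325, 0.2956]
tool_rot: [-3.133, 0.013, -3.129]
contact_force: [0.5, -0.9, 0.2]
opening: 0.0779
```

```bash
python3 look.py g
```

```text
27.8667 [0.4586 0.0325 0.2956] [-3.1333  0.0131 -3.1286]
```

View pics/gs.png

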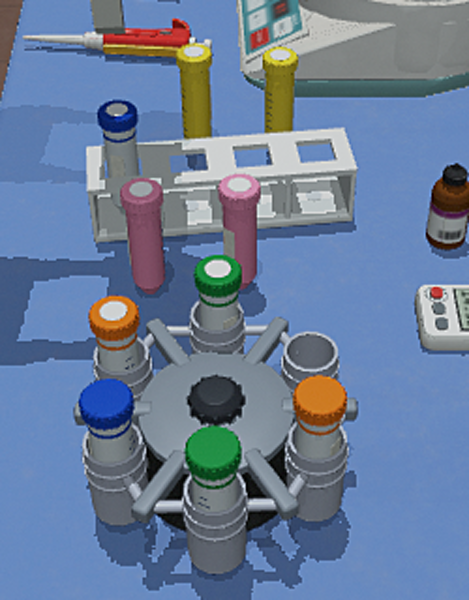

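View pics/gw.png

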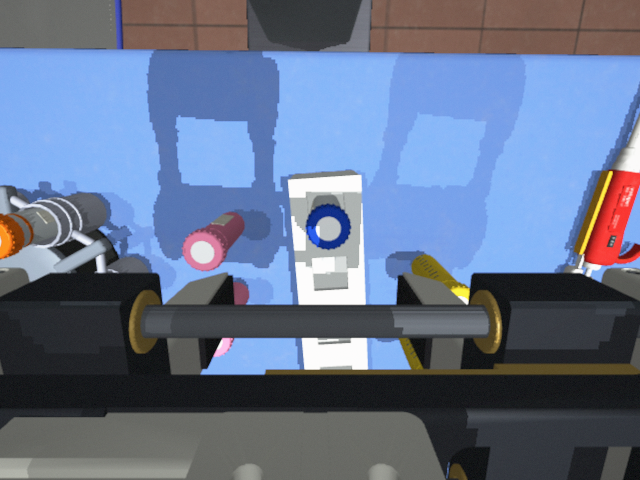

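>>> apply_moves(
  motion=[
    {"offset":[3,6,8],"rotation":[-0.007,0.01,0]},
    {"offset":[0,0,22],"rotation":[0,0,0]},
    {"offset":[0,0,28],"rotation":[0,0,0]},
    {"offset":[0,0,22],"rotation":[0,0,0]},
    {"offset":[0,0,12],"rotation":[0,0,0]},
    {"offset":[0,0,0],"rotation":[0,0,0]},
    {"offset":[0,0,0],"rotation":[0,0,0]},
  ],
)

```text
time: 28.6
tool_pos: [0.4559, 0.0319, 0.1978]
tool_rot: [3.141, 0.001, 3.139]
contact_force: [1.3, 0.8, -0.3]
opening: 0.078
```

>>> apply_moves(
  motion=[
    {"offset":[1,7,0],"rotation":[0,0,0]},
    {"offset":[0,0,10],"rotation":[0,0,0]},
    {"offset":[0,0,12],"rotation":[0,0,0]},
    {"offset":[0,0,7],"rotation":[0,0,0]},
    {"offset":[0,0,0],"rotation":[0,0,0]},
    {"offset":[0,0,0],"rotation":[0,0,0]},
  ],
)

```text
time: 29.1
tool_pos: [0.4573, 0.0394, 0.1721]
tool_rot: [3.141, 0.008, 3.136]
contact_force: [0.5, -0.4, -0.3]
opening: 0.0783
```

>>> apply_moves(
  motion=[
    {"offset":[0,0,0],"rotation":[0,0,0]},
    {"offset":[0,0,0],"rotation":[0,0,0]},
    {"offset":[0,0,0],"rotation":[0,0,0]},
    {"offset":[0,0,0],"rotation":[0,0,0]},
    {"offset":[0,0,0],"rotation":[0,0,0]},
    {"offset":[0,0,0],"rotation":[0,0,0]},
    {"offset":[0,0,0],"rotation":[0,0,0]},
    {"offset":[0,0,0],"rotation":[0,0,0]},
    {"offset":[0,0,0],"rotation":[0,0,0]},
    {"offset":[0,0,0],"rotation":[0,0,0]},
  ],
  grip=1,
)

```text
time: 29.93
tool_pos: [0.4586, 0.0396, 0.175]
tool_rot: [3.141, 0.013, 3.136]
contact_force: [0.1, 1.1, 0.7]
opening: 0.0334
```

>>> apply_moves(
  motion=[
    {"offset":[0,0,0],"rotation":[0,0,0]},
    {"offset":[0,0,0],"rotation":[0,0,0]},
    {"offset":[3,0,6],"rotation":[0,0.012,0]},
    {"offset":[0,0,4],"rotation":[0,0,0]},
    {"offset":[0,0,0],"rotation":[0,0,0]},
    {"offset":[0,0,0],"rotation":[0,0,0]},
  ],
  grip=0.4,
)

```text
time: 30.43
tool_pos: [0.4551, 0.0396, 0.1636]
tool_rot: [3.141, -0.001, 3.136]
contact_force: [-0.7, -0.2, -0.2]
opening: 0.0551
```

>>> apply_moves(
  motion=[
    {"offset":[0,0,0],"rotation":[0,0,0]},
    {"offset":[0,0,0],"rotation":[0,0,0]},
    {"offset":[0,0,0],"rotation":[0,0,0]},
    {"offset":[0,0,0],"rotation":[0,0,0]},
    {"offset":[0,0,0],"rotation":[0,0,0]},
    {"offset":[0,0,0],"rotation":[0,0,0]},
    {"offset":[0,0,0],"rotation":[0,0,0]},
  ],
  grip=1,
)

```text
time: 31.02
tool_pos: [0.4551, 0.0396, 0.1635]
tool_rot: [3.141, -0.001, 3.136]
contact_force: [0.9, 0.2, 0.3]
opening: 0.0335
```

>>> apply_moves(
  motion=[
    {"offset":[0,0,-15],"rotation":[0,0,0]},
    {"offset":[0,0,-28],"rotation":[0,0,0]},
    {"offset":[0,0,-28],"rotation":[0,0,0]},
    {"offset":[0,0,-28],"rotation":[0,0,0]},
    {"offset":[0,0,-28],"rotation":[0,0,0]},
    {"offset":[0,0,-17],"rotation":[0,0,0]},
    {"offset":[0,0,0],"rotation":[0,0,0]},
    {"offset":[0,0,0],"rotation":[0,0,0]},
  ],
)

```text
time: 31.68
tool_pos: [0.454, 0.0396, 0.3127]
tool_rot: [3.141, -0.006, 3.136]
contact_force: [-0.1, -0.6, -1.6]
opening: 0.0336
```

>>> apply_moves(
  motion=[
    {"offset":[-7,-12,0],"rotation":[0,0,0]},
    {"offset":[-15,-26,-1],"rotation":[0,0,0]},
    {"offset":[-15,-26,-1],"rotation":[0,0,0]},
    {"offset":[-15,-26,-1],"rotation":[0,0,0]},
    {"offset":[-15,-26,-1],"rotation":[0,0,0]},
    {"offset":[-15,-26,-1],"rotation":[0,0,0]},
    {"offset":[-15,-26,-1],"rotation":[0,0,0]},
    {"offset":[-15,-26,-1],"rotation":[0,0,0]},
    {"offset":[-15,-26,-1],"rotation":[0,0,0]},
    {"offset":[-8,-14,0],"rotation":[0,0,0]},
    {"offset":[0,0,0],"rotation":[0,0,0]},
    {"offset":[0,0,0],"rotation":[0,0,0]},
  ],
)

```text
time: 32.68
tool_pos: [0.5895, -0.2133, 0.294]
tool_rot: [3.131, -0.036, 3.137]
contact_force: [-0.3, 0.0, -0.1]
opening: 0.0328
```

>>> apply_moves(
  motion=[
    {"offset":[-6,-2,0],"rotation":[0.006,-0.02,0]},
    {"offset":[-6,-2,0],"rotation":[0,-0.008,0]},
    {"offset":[0,0,0],"rotation":[0,0,0]},
    {"offset":[0,0,0],"rotation":[0,0,0]},
  ],
)

```text
time: 33.02
tool_pos: [0.6011, -0.2157, 0.2905]
tool_rot: [3.134, -0.01, 3.138]
contact_force: [0.2, 0.1, -1.0]
opening: 0.0331
```

>>> apply_moves(
  motion=[
    {"offset":[-2,-3,10],"rotation":[0.006,-0.009,0]},
    {"offset":[0,0,15],"rotation":[0,0,0]},
    {"offset":[0,0,10],"rotation":[0,0,0]},
    {"offset":[0,0,0],"rotation":[0,0,0]},
    {"offset":[0,0,0],"rotation":[0,0,0]},
  ],
)

```text
time: 33.43
tool_pos: [0.6035, -0.2152, 0.2571]
tool_rot: [-3.141, 0.003, -3.14]
contact_force: [0.2, -0.2, 0.1]
opening: 0.0336
```

```bash
python3 look.py i; python3 ovw.py ow5 .5328 -.2573 -.55 140 90
```

```text
33.4333 [ 0.6035 -0.2152  0.2571] [-3.1411e+00  3.0000e-03 -3.1401e+00]
33.5833 [ 0.6037 -0.2156  0.2576] [-3.1405  0.0041 -3.1404]
```

View pics/ow5.png

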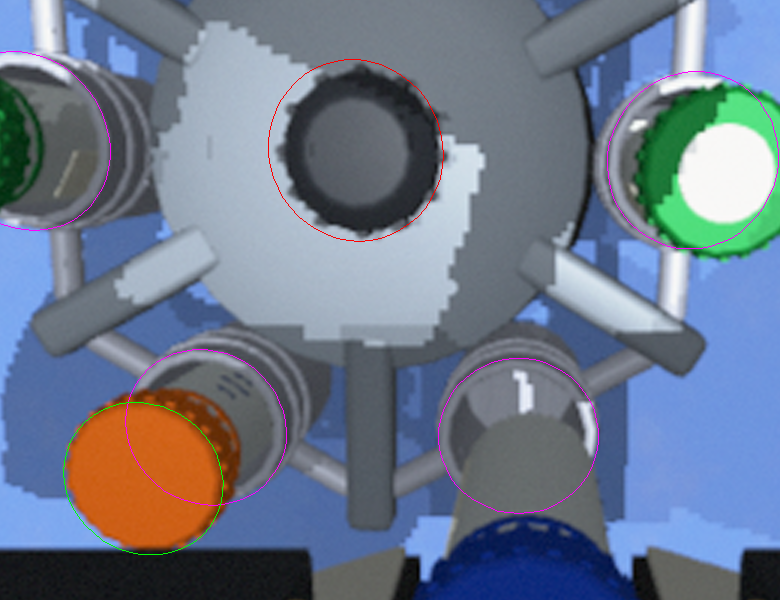

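View pics/is.png

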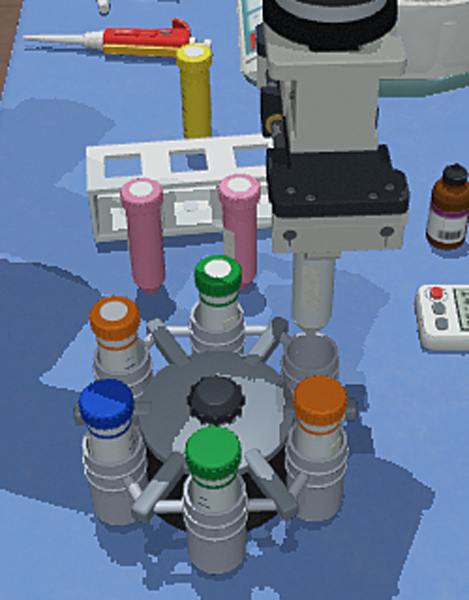

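Overlay fits; shift y −3 mm and descend.

>>> apply_moves(
  motion=[
    {"offset":[0,-3,10],"rotation":[0,0.003,0]},
    {"offset":[0,0,10],"rotation":[0,0,0]},
    {"offset":[0,0,8],"rotation":[0,0,0]},
    {"offset":[0,0,0],"rotation":[0,0,0]},
    {"offset":[0,0,0],"rotation":[0,0,0]},
  ],
)

```text
time: 34.05
tool_pos: [0.604, -0.2195, 0.2276]
tool_rot: [-3.14, 0.002, -3.141]
contact_force: [0.1, 0.2, -0.5]
opening: 0.0329
```

>>> apply_moves(
  motion=[
    {"offset":[0,0,10],"rotation":[0,0,0]},
    {"offset":[0,0,14],"rotation":[0,0,0]},
    {"offset":[0,0,14],"rotation":[0,0,0]},
    {"offset":[0,0,10],"rotation":[0,0,0]},
    {"offset":[0,0,4],"rotation":[0,0,0]},
    {"offset":[0,0,0],"rotation":[0,0,0]},
    {"offset":[0,0,0],"rotation":[0,0,0]},
  ],
)

```text
time: 34.63
tool_pos: [0.6042, -0.2197, 0.1712]
tool_rot: [-3.14, 0.003, -3.141]
contact_force: [-0.1, 0.4, -1.0]
opening: 0.0334
```

>>> apply_moves(
  motion=[
    {"offset":[0,0,1],"rotation":[0,0,0]},
    {"offset":[0,0,0],"rotation":[0,0,0]},
    {"offset":[0,0,0],"rotation":[0,0,0]},
    {"offset":[0,0,0],"rotation":[0,0,0]},
    {"offset":[0,0,0],"rotation":[0,0,0]},
    {"offset":[0,0,0],"rotation":[0,0,0]},
  ],
  grip=0.3,
)

```text
time: 35.13
tool_pos: [0.6056, -0.2203, 0.1735]
tool_rot: [-3.137, 0.008, -3.141]
contact_force: [0.3, -0.1, 0.4]
opening: 0.0633
```

>>> apply_moves(
  motion=[
    {"offset":[0,0,-15],"rotation":[0,0,0]},
    {"offset":[0,0,-30],"rotation":[0,0,0]},
    {"offset":[0,0,-30],"rotation":[0,0,0]},
    {"offset":[0,0,-25],"rotation":[0,0,0]},
    {"offset":[2,5,-12],"rotation":[0,0,0]},
    {"offset":[10,25,0],"rotation":[0,0,0]},
    {"offset":[14,35,0],"rotation":[0,0,0]},
    {"offset":[14,35,0],"rotation":[0,0,0]},
    {"offset":[14,35,0],"rotation":[0,0,0]},
    {"offset":[14,35,0],"rotation":[0,0,0]},
    {"offset":[8,20,0],"rotation":[0,0,0]},
    {"offset":[0,0,0],"rotation":[0,0,0]},
  ],
)

```text
time: 36.13
tool_pos: [0.525, -0.0249, 0.2906]
tool_rot: [-3.136, 0.013, 3.136]
contact_force: [0.9, -0.4, 0.6]
opening: 0.0642
```

```bash
python3 look.py j; python3 - <<'E'
from cell import *
import numpy as np
for c in('side','top'):
    p=read_camera(c)
    for q in('green_sample','blue_sample','orange_sample','orange_balance','blue_balance','green_balance','timer','brown_bottle'):print(c,q,[(r['location'],round(r['score'],2)) for r in tip_of(q,p)][:5])
E
```

```text
36.1333 [ 0.525  -0.0249  0.2906] [-3.1359  0.013   3.1363]
side green_sample []
side blue_sample [([0.7519, -0.0016, 0.0001], 0.24)]
side orange_sample []
side orange_balance [([0.553, -0.0557, -0.0031], 0.85), ([0.4749, -0.0624, -0.0003], 0.82), ([0.5221, 0.1509, 0.004], 0.74), ([0.603, 0.1443, -0.0006], 0.73)]
side blue_balance []
side green_balance []
side timer [([0.7359, -0.117, -0.0015], 0.7)]
side brown_bottle [([0.7506, -0.0009, 0.0006], 0.79)]
top green_sample [([0.5297, -0.3403, 0.0158], 0.94), ([0.5998, -0.3025, 0.0127], 0.55)]
top blue_sample [([0.4643, -0.2925, 0.0164], 0.75)]
top orange_sample [([0.5983, -0.3027, 0.0125], 0.55)]
top orange_balance [([0.6059, 0.1359, -0.0011], 0.96), ([0.4607, -0.2216, 0.0178], 0.82), ([0.5574, -0.0589, 0.0001], 0.45)]
top blue_balance [([0.6014, -0.2195, 0.0173], 0.58), ([0.5963, -0.3008, 0.0145], 0.36)]
top green_balance []
top timer [([0.7418, -0.1214, -0.0011], 0.71)]
top brown_bottle [([0.7527, 0.0001, 0.001], 0.98)]
```

View pics/js.png

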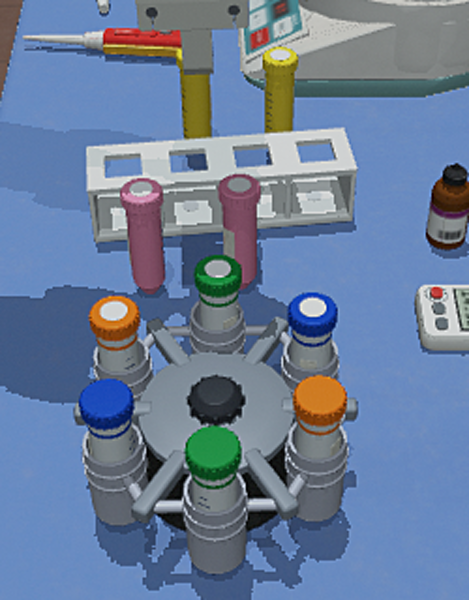

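View pics/jt.png

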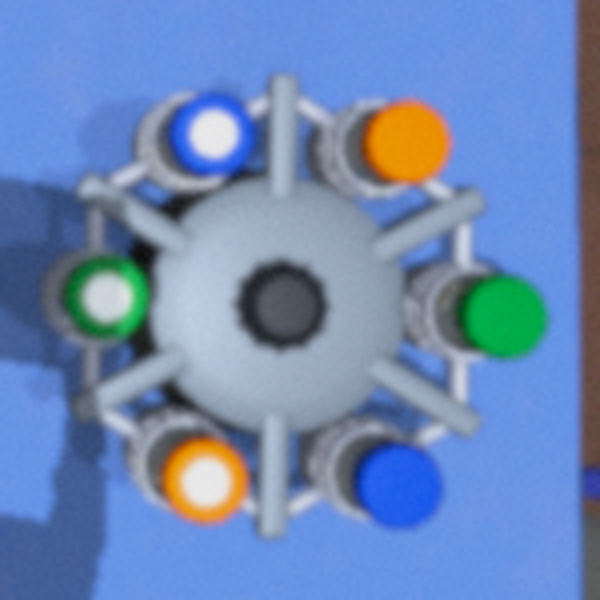

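```bash
python3 -c "
from cell import *
print(hand_in()); print(observe()['time'])"
```

```text
the job is handed in; nothing more can be done
None
the job is handed in; nothing more can be done
```

The rotor is fully loaded and the job was handed in at about 36 s. The green sample stands between the blue and orange samples. The green, orange and blue balance tubes each stand across the hub from the sample of their colour.

**Placement:** The last top and side pictures show all six tubes upright and down in their sleeves, with each colour facing its dotted partner. The fingertips were about 0.22 m above the worktop, clear of everything, at hand-in.

**Heights and bystanders:** Floor contact was felt directly only for the green balance, about 8 N at the expected height. I let the other three go about 1–3 mm above the sleeve floor, by my estimate. For the green sample and the orange and blue balances the top-camera network put the tips at 16–18 mm, against the 16 mm floor. It also put the loaded samples, the timer and the bottle within a few mm of where they started.

**What failed or disagreed:**
- The first top-camera estimate of the rotor was about 3 mm off in y from what the side and wrist cameras showed. I corrected it from the wrist view before inserting anything.
- I took a second grip on the blue balance because the first was too high on the cap.
- In the final check the networks missed the green balance in both pictures and all the rotor tubes in the side picture. For those I relied on the images themselves.

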